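# Unstack the medicine piles onto their mats

### The job

Set out the medicines: take apart the two piles on the bamboo tray and put each thing in the middle of its own place: the yellow-lidded pill organizer lengthwise along the yellow mat, the blue-lidded one lengthwise along the blue mat, the green pocket pill box lengthwise along the green mat, and the pill bottle standing on the round cork coaster. Keep all four the right way up the whole time, and leave the glass tumbler standing where it is.

Things in the scene. Friction and masses are not known exactly. Their poses are not given: they have to be found in the camera images.
- organizer_yellow: Pale grey seven-day pill organizer, seven yellow lids in a row: closed block 140 long (x) x 40 wide (y) x 25 mm high, flat top, 0.09 kg. Origin: centre of its underside, z up. Starts as the bottom of a pile on the fixed bamboo tray (200 x 240, top 16 mm over the table), bottle or pocket box within 15 mm of its middle on top. Organizers lie side by side, centres about 110 mm apart.
- organizer_blue: The same organizer with seven blue lids, 140 (x) x 40 (y) x 25 mm, 0.09 kg; origin at the centre of its underside, z up. At the start the bottom of the other pile.
- pill_bottle: Upright round orange pill bottle with white label and white twist cap, diameter 38, height 70 mm, 0.06 kg; the cap is the top 18 mm and as wide as the bottle. Origin at the centre of its underside, z up along its axis. At the start it stands on one of the two organizers.
- pocket_box: Green pocket pill box with a white seam, 62 long (x) x 36 wide (y) x 22 mm high, 0.04 kg. Origin at the centre of its underside, z up. At the start it lies on the other organizer, its length roughly along that organizer.
- mat_yellow: Flat yellow mat fixed to the table, 160 long (x) x 60 wide (y) x 4 mm thick: the place of the yellow organizer. Origin at the centre of its underside, on the table; its top is 4 mm higher. Either way round is good.
- mat_blue: Flat blue mat fixed to the table, 160 (x) x 60 (y) x 4 mm: the place of the blue organizer. Origin at the centre of its underside. Either way round is good.
- mat_green: Flat green mat fixed to the table, 85 (x) x 60 (y) x 4 mm: the place of the pocket box. Origin at the centre of its underside. Either way round is good.
- coaster: Round cork coaster fixed to the table, diameter 66, 4 mm thick: the place of the pill bottle. Origin at the centre of its underside.
- tumbler: Empty glass tumbler beyond the tray, rim diameter 68, height 95 mm. Origin: centre of its underside, z up. To be left alone. Other bystanders: an aluminium spring clip and a red nail buffer, each 12 mm high, lie between the two places at either side of the tray; a wooden massage roller, 34 mm high, lies beyond the tray.
Mind the look-alikes: they are no part of the job. Of the things shaped like the mat_green, the green one is meant.

How it is judged:
By the outcome, as a careful person would: the job done as asked, in the order asked, and still so for the second after the job is handed in, with the robot touching nothing.
It also fails if it takes over 93 s, if anything falls off the work surface, if the arm or the gripper's body presses on something with over 40 N, if the wrist force passes 120 N, or if a joint passes its speed limit or range.

### The arm

A 7-joint arm with a two-finger parallel gripper is mounted at the origin on the work surface. World frame = base frame: x ahead of the robot, y to its left, z up, the work surface at z = 0. Lengths are in mm, angles in rad, forces in N, time in s.
With the tool pointing down it reaches from about 400 to 850 mm from the base axis. Payload 4.5 kg.
Tool frame: the origin (TCP) lies on the centre line of the jaws, within the pads' length; the fingertips stand 8 mm ahead of it and the grasp point (between the pads) lies 11 mm behind it (manip.tip_reach is the distance from the TCP to the fingertips, in mm); z points along the fingers, y is the line along which they close (so a half turn about z gives the same grasp; the last joint's range is limited). The gripper opens to 85 mm and grips with 20 to 120 N. Pads are 22 mm wide; open, the fingers measure 114 mm over their backs; the gripper's body (76 mm by 85 mm) begins 54 mm behind the grasp point. The pads swing forward as they close: fully open they stand 13 mm farther back than shut.
Start: joints at [1.239, 0.689, -0.195, 1.565, 0.157, 0.902, -0.215], TCP at [223.591, -583.663, 213.017] pointing down, gripper open.
Joint ranges: [-3.01, 3.01], [-0.46, 2.08], [-1.47, 1.51], [0.13, 2.56], [-1, 4.14], [0.04, 2.09], [-2.66, 2.66]. Speed limits (rad/s): [2.57, 2.57, 3.14, 3.14, 3.14, 3.14, 3.14].

### API

Orientations are given as a unit quaternion [x, y, z, w].
In Python, from rig import manip gives the robot as it stands.
- The arm moves only by the tool step_hand, called after "Request:" as name(argument=value, ...), one argument or row to a line, values as JSON. Schema: {"type":"object","properties":{"motion":{"type":"array","items":{"type":"array","items":{"type":"array","items":{"type":"number"},"minItems":6,"maxItems":6},"minItems":1,"maxItems":10},"minItems":1,"maxItems":1},"aperture":{"type":"number"},"only":{"type":"string"},"quiet":{"type":"boolean"},"lines":{"type":"string"}},"required":["motion"],"additionalProperties":false}. motion is a list that holds a single list of rows (three levels of brackets), with 1 to 10 rows, each of 6 numbers: dx, dy, dz in mm, then a rotation vector rx, ry, rz in rad; each row shifts and turns the commanded pose from where the row before left it, along the tool's axes as they then stand; what a row does not reach is not made up. A row lasts 1/10 s, in which the tool goes at most 50 mm and 0.15 rad, less where a joint would pass 70% of its speed; a pose out of reach is approached as far as the arm can. aperture is the finger opening in mm, set as the call begins (left out keeps the last). The fingers move at their own pace and stop on an object; the grip force is fixed at half the most. Time passes only in rows, so rows that do not move let the fingers close. The tool returns the time, the measured TCP pose, the force, the opening and the grip force at its end. only (a regular expression) keeps the lines of the reply that match it, lines (a string "A,B") keeps lines A to B, and quiet returns only ok. Input that does not fit is refused with a message, and nothing moves.
- manip.read_state(): the state, without advancing time (a new reading comes with each control period).
- manip.read_camera(name): name is "side" or "top" or "wrist"; returns (picture, depth): 420x560x3 uint8, red, green, blue; 420x560 float32, mm along the optical axis (not along the pixel's ray), 0 where there is no reading.
- manip.camera_params(name): a dict with "K" (3x3 intrinsics, pixels), "R" (3x3) and "t" (3): a world point X has camera coordinates R X + t; the wrist camera has in their place "mount" (4x4, takes a point from camera to tool coordinates, whose origin is the TCP and whose axes are the flange's). Camera axes: x right, y down, z forward; pixel columns grow to the right and rows downward; lengths in mm; the calibration is good to about 2 mm. A picture is of the moment at which its call begins: read the wrist's pose just before it. camera_params takes no time and is no camera call.
- manip.close_job(): hands the job in; it is judged then, once.
The state is a dict: "time_s": time; "qpos": joint angles; "dq": joint speeds; "effort": joint torques, N m; "tool_pos": TCP position; "tool_rot": TCP orientation; "force": force on the tool from outside, world axes, zero at the start; "wrist_torque": the same for the moment, N m; "opening": finger opening in mm; "finger_force": force on a finger pad.
Only numpy, scipy, OpenCV 4.12 (cv2) and the standard library are available. Lean on these libraries where they do the work, as an engineer would, in place of code of your own. Each camera call takes 0.05 s, during which the arm holds its last target. There are 200 camera calls.

## Working session

There is one attempt and no reset: what is moved stays moved. The work goes in short steps, Python scripts to look and compute and a tool call to move; the robot and the scene stay as the last step left them, time stands still between calls to the robot, and variables do not carry over. Pictures are saved under pics/ and viewed, at most 16 in all, crops included, and the job is handed in when it is done.

```bash
ls; mkdir -p pics
```

Run:
```python
from rig import manip
import cv2,numpy as np
for n in("top","side"):
    p,d=manip.read_camera(n); c=manip.camera_params(n)
    cv2.imwrite(f"pics/{n}0.png",p[:,:,::-1]); np.savez(f"{n}0.npz",p=p,d=d,**c)
    print(n,np.round(c["K"],1).tolist(),np.round(c["R"],3).tolist(),np.round(c["t"],1).tolist())
print(manip.camera_params("wrist")); print(manip.read_state())
```

```text
pics
top [[463.4, 0.0, 276.2], [0.0, 463.4, 209.8], [0.0, 0.0, 1.0]] [[-0.022, -1.0, -0.003], [-0.992, 0.022, -0.127], [0.127, -0.0, -0.992]] [83.1, 560.3, 1092.5]
side [[416.1, 0.0, 280.7], [0.0, 416.1, 205.7], [0.0, 0.0, 1.0]] [[-0.862, -0.507, -0.014], [-0.37, 0.649, -0.665], [0.346, -0.568, -0.747]] [522.6, 205.1, 785.9]
{'K': array([[306.64472407,   0.        , 279.99096975],
       [  0.        , 306.64472407, 210.50574811],
       [  0.        ,   0.        ,   1.        ]]), 'mount': array([[-1.09847712e-04, -9.48410785e-01, -3.17044116e-01,
         8.09876899e+01],
       [ 9.99999339e-01,  2.58778269e-04, -1.12058771e-03,
         2.27583235e-01],
       [ 1.14482160e-03, -3.17044029e-01,  9.48410129e-01,
        -1.60610289e+02],
       [ 0.00000000e+00,  0.00000000e+00,  0.00000000e+00,
         1.00000000e+00]])}
{'time_s': 0.1, 'qpos': array([ 1.23876535,  0.68989056, -0.19451704,  1.56626388,  0.1572896 ,
        0.90250629, -0.21512904]), 'dq': array([ 1.33521664e-04, -4.28383545e-03,  7.98609928e-05, -4.53118729e-03,
        3.45294570e-04, -1.08891243e-03, -6.83923373e-04]), 'effort': array([-3.23719338e-03, -5.40597153e+01, -1.27105527e+00, -1.58985651e+01,
        9.49376350e-03,  4.43876779e-03, -1.63076515e-05]), 'tool_pos': array([ 223.30982517, -583.07283859,  212.26379972]), 'tool_rot': array([ 9.83313442e-01,  1.81917484e-01, -2.11041142e-04, -8.12240719e-04]), 'force': array([-0.2024156 ,  0.00168396,  0.32399193]), 'wrist_torque': array([-0.01892368,  0.01052756,  0.00936828]), 'finger_force': 0.0, 'opening': 85.40690702856834}
```

View pics/top0.png

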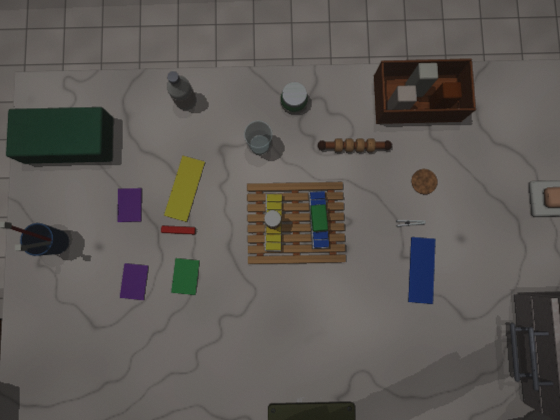

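View pics/side0.png

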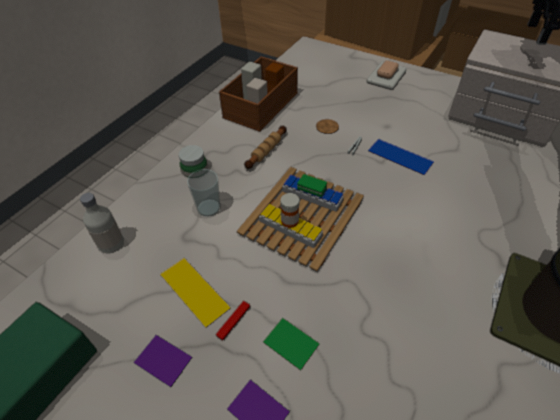

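The top view shows the yellow mat at (185,188), the green mat at (186,276), the blue mat at (422,270) and the coaster at (424,181). The bottle cap at (273,218) is on the yellow organizer, and the green box at (319,217) is on the blue organizer. The tumbler is at (259,140). The side view agrees: bottle at (290,208), box at (313,186).

Create h.py:
```python
import numpy as np,cv2
from scipy.spatial.transform import Rotation as Ro
HUE={'yellow':(22,34,120),'blue':(108,125,110),'green':(55,80,110),'cork':(4,18,90),'cap':None}
def load(n):
    z=np.load(n+"0.npz"); return z['p'],z['d'],z['K'],z['R'],z['t']
def blob(p,col,box):
    x0,y0,x1,y1=box; hsv=cv2.cvtColor(p,cv2.COLOR_RGB2HSV)
    lo=(0,0,110) if col=='cap' else (HUE[col][0],HUE[col][2],30)
    hi=(179,60,255) if col=='cap' else (HUE[col][1],255,255)
    m=np.zeros(p.shape[:2],np.uint8); m[y0:y1,x0:x1]=cv2.inRange(hsv,lo,hi)[y0:y1,x0:x1]
    return m
def ray(uv,K,R,t):
    uv=np.atleast_2d(uv).astype(float); d=np.c_[uv,np.ones(len(uv))]@np.linalg.inv(K).T
    return -R.T@t, d@R
def cast(uv,z,K,R,t):
    o,d=ray(uv,K,R,t); return o+d*((z-o[2])/d[:,2])[:,None]
def tri(rays):
    A=np.zeros((3,3));b=np.zeros(3)
    for o,d in rays:
        d=d/np.linalg.norm(d);P=np.eye(3)-np.outer(d,d);A+=P;b+=P@o
    x=np.linalg.solve(A,b)
    return x,[np.linalg.norm(np.cross(x-o,d/np.linalg.norm(d))) for o,d in rays]
def rect(m,z,*c):
    v,u=np.nonzero(m); P=cast(np.c_[u,v],z,*c)[:,:2]
    (x,y),(w,h),a=cv2.minAreaRect(P.astype(np.float32)); 
    if w<h: w,h,a=h,w,a+90
    return np.round([x,y,w,h,(a+90)%180-90],1)
```

Create m.py:
```python
from h import *
T=load("top");S=load("side")
B={'mat_yellow':('yellow',(155,145,215,230),(150,250,240,335),4),
'mat_green':('green',(165,250,210,300),(255,310,330,375),4),
'mat_blue':('blue',(400,230,445,310),(360,135,440,180),4),
'coaster':('cork',(405,165,445,200),(310,115,345,137),4),
'org_yellow':('yellow',(255,190,295,255),(255,195,330,250),41),
'org_blue':('blue',(303,188,335,252),(275,170,350,212),41),
'box':('green',(303,200,335,235),(290,170,335,200),63),
'cap':('cap',(262,208,284,230),(278,192,302,208),111)}
for k,(col,bt,bs,z) in B.items():
    r=[];s=[]
    for (p,d,K,R,t),b in((T,bt),(S,bs)):
        m=blob(p,col,b); n,l,st,ce=cv2.connectedComponentsWithStats(m)
        if k[:3]!='org': m=(l==1+st[1:,4].argmax()).astype(np.uint8)
        v,u=np.nonzero(m); c=np.array([u.mean(),v.mean()])
        if k=='box' or k[:3]=='mat' or k=='cap' or k=='coaster':
            o,dd=ray(c,K,R,t); r.append((o,dd[0]))
        s.append((len(u),rect(m,z,K,R,t).tolist()))
        dz=d[m>0]; P=np.c_[u,v,np.ones(len(u))]@np.linalg.inv(K).T*dz[:,None]; W=(P-t)@R
        s.append(np.round(np.median(W[dz>0],0),1).tolist())
    print(k,*s, *( [np.round(tri(r)[0],1),np.round(tri(r)[1],1)] if r else []),sep=' | ')
```

```bash
python3 m.py
```

Run:
```python
import cv2,numpy as np
a=cv2.imread('pics/top0.png')[170:280,235:355]; b=cv2.imread('pics/side0.png')[160:270,230:370]
cv2.imwrite('pics/crop.png',np.hstack([cv2.resize(a,(390,360),interpolation=2),cv2.resize(b,(410,360),interpolation=2)]))
```

```text
mat_yellow | (1465, [626.6, 301.4, 158.8, 59.8, -16.8]) | [626.2, 301.7, 3.8] | (2107, [627.2, 304.5, 159.5, 59.2, -16.8]) | [621.6, 306.2, 3.9] | [627.3 303.4  -5. ] | [0.2 0.2]
mat_green | (809, [406.4, 298.7, 82.7, 58.7, -6.9]) | [406.5, 298.7, 3.9] | (1423, [407.4, 301.7, 82.6, 58.2, -6.9]) | [406.4, 302.9, 4.0] | [406.8 300.2  -2. ] | [0.8 0.8]
mat_blue | (1553, [409.5, -283.4, 158.3, 58.9, -6.0]) | [408.7, -283.4, 3.8] | (874, [409.7, -278.8, 156.7, 58.3, -5.9]) | [407.3, -278.7, 3.1] | [ 408.5 -285.5   -2.9] | [0.1 0.1]
coaster | (487, [631.1, -303.7, 61.9, 60.5, -3.4]) | [630.9, -303.0, 3.9] | (242, [630.6, -298.5, 61.6, 59.9, -76.2]) | [630.7, -299.5, 3.2] | [ 632.4 -305.    -1.7] | [0.8 0.8]
org_yellow | (579, [533.5, 77.8, 134.5, 35.3, -2.8]) | [513.0, 77.6, 40.7] | (610, [534.2, 80.7, 136.0, 38.9, -2.8]) | [512.6, 82.6, 40.4]
org_blue | (385, [537.2, -32.2, 135.2, 35.5, 2.2]) | [503.0, -32.6, 40.8] | (302, [536.7, -28.0, 133.2, 37.7, 1.7]) | [501.3, -28.2, 40.1]
box | (376, [538.2, -29.9, 60.7, 35.2, 4.3]) | [538.6, -30.0, 62.7] | (389, [535.6, -18.7, 64.5, 48.5, 4.7]) | [537.3, -20.3, 61.7] | [540.3 -30.8  50. ] | [0.8 0.8]
cap | (187, [533.9, 81.8, 34.0, 31.9, 88.7]) | [534.0, 80.6, 110.7] | (189, [535.5, 82.1, 34.5, 33.0, 29.7]) | [535.4, 82.7, 110.8] | [535.5  80.9 108.5] | [0.9 0.9]
```

View pics/crop.png

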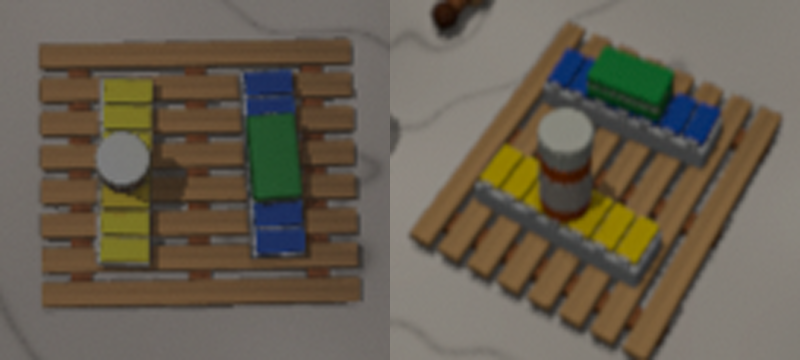

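The heights from depth are 4, 41, 63 and 111 mm, as the text gives. The two fixed cameras disagree by 3–5 mm in y at table level, so I'll settle that with the wrist camera on the way. First I turn to yaw 0 and move over the bottle.

Request:
step_hand(
  motion=[
    [[0, 0, 0, 0, 0, 0.122], [0, 0, 0, 0, 0, 0.122], [0, 0, 0, 0, 0, 0.122], [19, -41, 0, 0, 0, 0], [19, -41, 0, 0, 0, 0], [19, -41, 0, 0, 0, 0], [19, -41, 0, 0, 0, 0], [19, -41, 0, 0, 0, 0], [19, -41, 0, 0, 0, 0], [19, -41, 0, 0, 0, 0]],
  ],
  aperture=85,
)

```text
time_s: 1.1
tool_pos: [357.0, -294.9, 212.9]
tool_rot: [1.0, -0.0, -0.0, -0.0]
force: [0.2, 0.0, -0.2]
opening: 85.0
finger_force: 0.0
```

```bash
python3 -c "
from rig import manip;print(manip.tip_reach)"
```

```text
8.0
```

Create w.py:
```python
import sys
from h import *
from rig import manip
# usage: w.py name  col:z:minarea ...
def cam():
    s=manip.read_state(); c=manip.camera_params("wrist"); M=c["mount"]
    p,d=manip.read_camera("wrist")
    Rt=Ro.from_quat(s["tool_rot"]).as_matrix(); Rwc=Rt@M[:3,:3]; o=Rt@M[:3,3]+s["tool_pos"]
    R=Rwc.T; return p,d,c["K"],R,-R@o,s
if __name__=="__main__":
    p,d,K,R,t,s=cam(); cv2.imwrite(f"pics/{sys.argv[1]}.png",p[:,:,::-1]); np.savez(sys.argv[1]+"0.npz",p=p,d=d,K=K,R=R,t=t)
    for a in sys.argv[2:]:
        col,z,mn=a.split(':'); m=blob(p,col,(0,0,560,420))
        m=cv2.morphologyEx(m,cv2.MORPH_CLOSE,np.ones((5,5)))
        n,l,st,ce=cv2.connectedComponentsWithStats(m)
        for i in range(1,n):
            if st[i,4]<float(mn): continue
            mm=l==i; v,u=np.nonzero(mm); dz=d[mm]; P=np.c_[u,v,np.ones(len(u))]@np.linalg.inv(K).T*dz[:,None]; W=(P-t)@R
            print(col,st[i].tolist(),rect(mm,float(z),K,R,t).tolist(),'depth',np.round(np.median(W[dz>0],0),1).tolist())
```

```bash
python3 w.py w1 blue:4:800 cork:4:600
```

```text
blue [0, 0, 40, 76, 1662] [508.1, -6.3, 70.9, 43.4, 1.3] depth [489.6, -39.5, 40.5]
blue [242, 58, 62, 143, 6963] [409.1, -283.9, 158.1, 58.6, -5.9] depth [416.9, -284.4, 3.7]
cork [0, 0, 103, 114, 5911] [488.8, -33.1, 118.1, 111.5, 89.3] depth [470.5, -65.4, 15.5]
```

Request:
step_hand(
  motion=[
    [[19, -41, 0, 0, 0, 0], [19, -41, 0, 0, 0, 0], [19, -41, 0, 0, 0, 0], [19, -41, 0, 0, 0, 0], [20, -42, 0, 0, 0, 0], [20, -42, 0, 0, 0, 0], [20, -42, 0, 0, 0, 0], [20, -42, 0, 0, 0, 0], [20, -42, 0, 0, 0, 0], [0, 0, 0, 0, 0, 0]],
  ],
)

```text
time_s: 2.15
tool_pos: [535.1, 86.1, 212.7]
tool_rot: [1.0, 0.005, 0.001, -0.003]
force: [0.4, 0.6, 0.3]
opening: 84.7
finger_force: 0.0
```

```bash
python3 w.py w2 cap:111:600 yellow:41:300 blue:41:300 green:63:600
```

```text
cap [0, 0, 560, 393, 129390] [504.4, 91.3, 626.9, 379.2, -88.8] depth [552.9, 137.5, -0.2]
cap [266, 111, 63, 71, 635] [585.0, 73.6, 58.7, 50.7, -0.2] depth [608.1, 87.4, 0.4]
cap [343, 112, 66, 47, 785] [595.5, 8.6, 52.7, 37.3, -89.4] depth [606.8, -12.2, 0.2]
cap [266, 184, 42, 28, 866] [541.3, 80.3, 37.0, 24.6, 86.7] depth [539.8, 80.4, 110.7]
cap [88, 390, 45, 30, 908] [291.3, 283.1, 51.7, 44.3, -88.9] depth [147.5, 359.3, 0.5]
yellow [60, 11, 70, 159, 8042] [625.7, 279.5, 143.4, 54.7, -16.9] depth [634.8, 299.7, 3.8]
yellow [273, 124, 37, 58, 1641] [570.9, 76.5, 59.7, 36.6, -2.9] depth [575.7, 75.9, 40.6]
yellow [270, 217, 32, 27, 661] [480.8, 80.1, 36.3, 30.8, 85.2] depth [478.8, 80.5, 40.7]
blue [373, 122, 36, 35, 1103] [586.6, -29.5, 35.3, 34.6, -87.2] depth [586.5, -29.9, 40.6]
blue [368, 212, 32, 29, 727] [487.9, -33.1, 35.4, 34.8, -89.1] depth [485.8, -33.5, 40.7]
blue [511, 216, 49, 108, 2925] [430.1, -246.2, 142.4, 56.5, -5.6] depth [388.8, -271.6, 3.7]
green [371, 157, 40, 59, 2078] [540.3, -27.0, 62.6, 38.2, 3.9] depth [541.1, -27.4, 62.5]
green [101, 239, 46, 59, 2342] [440.6, 264.2, 70.3, 49.4, -6.6] depth [409.7, 297.9, 4.1]
```

View pics/w2.png

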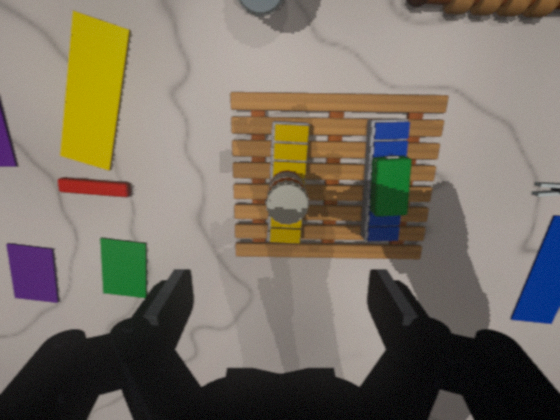

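The wrist view shows the bottle cap at about (288,203), the box at (390,187), the yellow mat at (95,90) and the green mat at (124,268). I'll recompute these at their right heights, triangulating against the top camera.

Run:
```python
from h import *
W=load("w2");W1=load("w1");T=load("top");S=load("side")
for n,col,b,bt,z,C in(('mat_y','yellow',(55,5,135,175),(155,145,215,230),4,W),('mat_g','green',(95,230,150,302),(165,250,210,300),4,W),('mat_b','blue',(240,55,310,205),(400,230,445,310),4,W1),('box','green',(368,150,415,222),(303,200,335,235),63,W)):
    m=blob(C[0],col,b);mt=blob(T[0],col,bt);c=[np.mean(np.nonzero(x)[::-1],1) for x in(m,mt)]
    o=[ray(c[0],*C[2:]),ray(c[1],*T[2:])]
    x,e=tri([(a,q[0]) for a,q in o]); print(n,rect(m,z,*C[2:]),np.round(x,1),np.round(e,1))
# cap rim circle
g=cv2.GaussianBlur(cv2.cvtColor(W[0],cv2.COLOR_RGB2GRAY),(3,3),1)
m=(W[1]>0).astype(np.uint8)
P=np.indices(W[1].shape)[::-1].reshape(2,-1).T; X=np.c_[P,np.ones(len(P))]@np.linalg.inv(W[2]).T*W[1].reshape(-1,1)
X=(X-W[4])@W[3]
for lo,hi in((108,114),(60,65),(39,43)):
  for y0,y1 in((50,110),(-60,0)):
    k=(X[:,2]>lo)&(X[:,2]<hi)&(abs(X[:,0]-535)<90)&(X[:,1]>y0)&(X[:,1]<y1)
    if k.sum()>50:
        q=X[k]; r=cv2.minAreaRect(q[:,:2].astype(np.float32)); c=cv2.minEnclosingCircle(q[:,:2].astype(np.float32)); print(lo,y0,k.sum(),np.round(q.mean(0),1),np.round(r[0]+r[1]+(r[2],),1),np.round(c[0]+(c[1],),1))
```

```text
mat_y [626.8 301.  159.4  60.8 -16.9] [631.6 305.6  -9.8] [3.3 3.3]
mat_g [407.4 298.1  83.7  58.8  -6.6] [ 4.064e+02  3.001e+02 -3.000e-01] [0.6 0.6]
mat_b [ 409.1 -283.9  158.1   58.6   -5.9] [ 412.2 -284.9   -3.1] [3.7 3.7]
box [540.3 -27.   62.6  38.2   3.9] [539.2 -30.7  54.1] [0. 0.]
108 50 1315 [534.9  80.7 110.7] [534.3  80.4  37.7  37.1  77.1] [534.1  80.2  19.5]
60 -60 1945 [540.1 -28.9  62.5] [538.8 -29.4  61.9  35.6   4. ] [538.8 -29.3  34.1]
39 50 2166 [548.1  79.   40.7] [532.9  80.4  39.  135.5  87.6] [532.9  78.9  69.2]
39 -60 1944 [545.4 -29.5  40.6] [536.9 -30.  134.9  39.2   2.2] [537.  -33.1  69.3]
```

Request:
step_hand(
  motion=[
    [[1, -3, -30, 0, 0, 0]],
  ],
)

```text
time_s: 2.3
tool_pos: [530.3, 78.7, 239.8]
tool_rot: [1.0, -0.0, -0.005, 0.002]
force: [0.0, -1.0, -0.2]
opening: 85.0
finger_force: 0.0
```

Request:
step_hand(
  motion=[
    [[0, 0, 0, 0, 0, 0]],
  ],
)

```text
time_s: 2.4
tool_pos: [535.4, 79.4, 245.4]
tool_rot: [1.0, -0.001, 0.002, -0.0]
force: [-0.3, 0.6, 0.2]
opening: 84.7
finger_force: 0.0
```

Request:
step_hand(
  motion=[
    [[1, 0, 35, 0, 0, 0], [0, 0, 40, 0, 0, 0], [0, 0, 40, 0, 0, 0], [0, 0, 30, 0, 0, 0], [0, 0, 20, 0, 0, 0], [0, 0, 0, 0, 0, 0], [0, 0, 0, 0, 0, 0]],
  ],
)

```text
time_s: 3.1
tool_pos: [534.4, 79.0, 78.1]
tool_rot: [1.0, -0.001, -0.0, 0.0]
force: [0.6, 0.1, 1.7]
opening: 85.3
finger_force: 0.0
```

Request:
step_hand(
  motion=[
    [[0, 0, 0, 0, 0, 0], [0, 0, 0, 0, 0, 0], [0, 0, 0, 0, 0, 0], [0, 0, 0, 0, 0, 0], [0, 0, 0, 0, 0, 0], [0, 0, 0, 0, 0, 0]],
  ],
  aperture=30,
)

```text
time_s: 3.7
tool_pos: [535.3, 80.4, 79.2]
tool_rot: [1.0, -0.0, 0.001, -0.0]
force: [-0.6, -0.3, 7.0]
opening: 35.4
finger_force: 59.1
```

Request:
step_hand(
  motion=[
    [[0, 0, -20, 0, 0, 0], [0, 0, -40, 0, 0, 0], [0, 0, -20, 0, 0, 0], [0, 0, 0, 0, 0, 0]],
  ],
)

```text
time_s: 4.1
tool_pos: [536.9, 80.6, 161.0]
tool_rot: [1.0, -0.0, 0.003, -0.001]
force: [0.5, -0.3, -1.3]
opening: 35.5
finger_force: 60.0
```

Request:
step_hand(
  motion=[
    [[5, 20, 0, 0, 0, 0], [10.7, 40, 0, 0, 0, 0], [10.7, 40, 0, 0, 0, 0], [10.7, 40, 0, 0, 0, 0], [10.7, 40, 0, 0, 0, 0], [10.7, 40, 0, 0, 0, 0], [10.7, 40, 0, 0, 0, 0], [10.7, 40, 0, 0, 0, 0], [10.7, 40, 0, 0, 0, 0], [5.8, 23.7, 0, 0, 0, 0]],
  ],
)

```text
time_s: 5.1
tool_pos: [630.0, -288.2, 156.6]
tool_rot: [1.0, -0.002, -0.001, 0.001]
force: [-0.4, 0.0, -0.2]
opening: 35.4
finger_force: 60.1
```

Request:
step_hand(
  motion=[
    [[0, 0, 0, 0, 0, 0], [0, 0, 0, 0, 0, 0], [0, 0, 0, 0, 0, 0]],
  ],
)

```text
time_s: 5.4
tool_pos: [630.8, -281.0, 157.2]
tool_rot: [1.0, 0.001, -0.001, -0.001]
force: [0.9, 0.4, -0.9]
opening: 36.1
finger_force: 60.1
```

```bash
python3 w.py w3 cork:4:500
```

```text
cork [160, 0, 298, 23, 6202] [792.9, -305.2, 260.4, 16.9, -89.9] depth [784.5, -300.6, 39.0]
cork [10, 72, 205, 41, 5906] [725.5, -120.3, 194.5, 33.4, 88.3] depth [724.7, -128.5, 27.5]
cork [256, 158, 77, 65, 2901] [621.2, -300.0, 85.4, 63.7, -21.7] depth [634.6, -303.3, 3.9]
cork [0, 187, 127, 162, 9535] [527.8, -10.0, 211.3, 165.5, -1.2] depth [550.1, -60.5, 15.8]
cork [249, 227, 62, 26, 563] [573.5, -279.2, 69.0, 27.9, -85.6] depth [646.9, -281.2, 165.0]
```

View pics/w3.png

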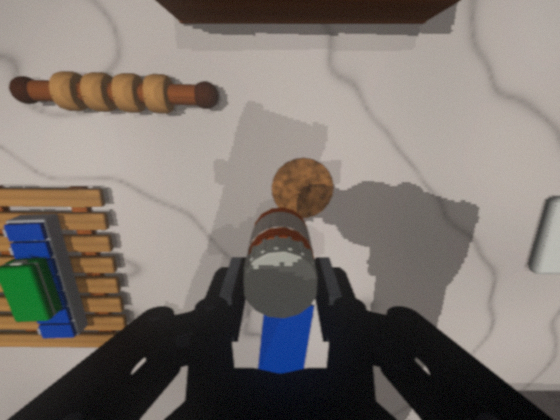

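The wrist view shows the coaster at (302,187), the bottle held upright at (280,265) and the box undisturbed. The arm stopped about 22 mm short in y. I'll check the coaster centre and then correct.

Run:
```python
from h import *
p,d,K,R,t=load("w3")
m=blob(p,'cork',(262,150,340,222)); m[200:,:312]=0
c,_=cv2.findContours(m,0,1); c=max(c,key=cv2.contourArea)[:,0]
c=c[(c[:,1]<196)|(c[:,0]>325)]
X=cast(c,4,K,R,t)[:,:2]; s=np.linalg.lstsq(np.c_[2*X,np.ones(len(X))],(X**2).sum(1),rcond=None)[0]
print(s[:2],np.sqrt(s[2]+s[:2]@s[:2]),len(X))
```

```text
[ 631.2873019  -303.96428624] 31.382970101344284 109
```

Request:
step_hand(
  motion=[
    [[0, 11, 0, 0, 0, 0], [0, 11.5, 0, 0, 0, 0], [0, 0, 0, 0, 0, 0], [0, 0, 0, 0, 0, 0]],
  ],
)

```text
time_s: 5.85
tool_pos: [630.7, -306.9, 158.0]
tool_rot: [1.0, -0.001, -0.0, 0.0]
force: [0.6, 0.2, -1.0]
opening: 35.2
finger_force: 60.1
```

Request:
step_hand(
  motion=[
    [[0, 0, 0, 0, 0, 0]],
  ],
)

```text
time_s: 5.95
tool_pos: [631.1, -305.5, 158.0]
tool_rot: [1.0, -0.0, 0.0, -0.0]
force: [-0.6, 0.3, -0.3]
opening: 35.4
finger_force: 60.1
```

Request:
step_hand(
  motion=[
    [[0, -1.8, 30, 0, 0, 0], [0, 0, 40, 0, 0, 0], [0, 0, 30, 0, 0, 0], [0, 0, 10, 0, 0, 0], [0, 0, 4, 0, 0, 0], [0, 0, 1.5, 0, 0, 0], [0, 0, 0, 0, 0, 0], [0, 0, 0, 0, 0, 0]],
  ],
)

```text
time_s: 6.75
tool_pos: [632.2, -304.7, 44.2]
tool_rot: [1.0, -0.0, 0.001, 0.001]
force: [-0.4, 0.0, -0.1]
opening: 35.3
finger_force: 60.1
```

Request:
step_hand(
  motion=[
    [[0, 0, 0, 0, 0, 0], [0, 0, 0, 0, 0, 0], [0, 0, 0, 0, 0, 0], [0, 0, 0, 0, 0, 0], [0, 0, 0, 0, 0, 0]],
  ],
  aperture=85,
)

```text
time_s: 7.25
tool_pos: [631.1, -304.1, 42.6]
tool_rot: [1.0, -0.0, 0.0, 0.0]
force: [-0.0, 0.7, 0.4]
opening: 84.8
finger_force: 0.0
```

Request:
step_hand(
  motion=[
    [[0, 0, -20, 0, 0, 0], [0, 0, -40, 0, 0, 0], [0, 0, -45, 0, 0, 0], [0, 0, -45, 0, 0, 0], [0, 0, 0, 0, 0, 0], [-10, -30, 0, 0, 0, 0], [-14, -40, 0, 0, 0, 0], [-14, -40, 0, 0, 0, 0], [-14, -40, 0, 0, 0, 0], [-14, -40, 0, 0, 0, 0]],
  ],
)

```text
time_s: 8.25
tool_pos: [564.2, -112.6, 192.3]
tool_rot: [1.0, -0.0, 0.0, -0.0]
force: [-0.4, 0.7, 0.1]
opening: 85.1
finger_force: 0.0
```

Request:
step_hand(
  motion=[
    [[-14, -42, 0, 0, 0, 0], [-12.4, -42.5, 0, 0, 0, 0], [0, 0, 0, 0, 0, -0.0716], [0, 0, 0, 0, 0, 0], [0, 0, 0, 0, 0, 0], [0, 0, 0, 0, 0, 0]],
  ],
)

```text
time_s: 8.85
tool_pos: [538.9, -31.3, 192.4]
tool_rot: [0.999, 0.034, 0.0, 0.0]
force: [-0.0, 0.4, -0.0]
opening: 84.8
finger_force: 0.0
```

```bash
python3 w.py w4 green:63:600 blue:41:400
```

```text
green [261, 162, 37, 62, 2121] [540.5, -30.6, 61.8, 34.7, 3.9] depth [541.8, -30.6, 62.7]
green [0, 233, 41, 63, 2241] [442.9, 240.2, 70.0, 43.1, -7.5] depth [407.4, 292.6, 4.2]
blue [265, 125, 36, 38, 1240] [586.1, -30.6, 35.9, 34.8, 2.4] depth [587.0, -30.4, 40.7]
blue [264, 224, 32, 26, 791] [485.2, -34.5, 34.5, 30.0, -86.1] depth [485.1, -34.5, 40.7]
blue [431, 232, 78, 106, 4341] [435.6, -255.6, 135.0, 53.7, -5.9] depth [425.1, -284.9, 3.8]
```

View pics/w4.png

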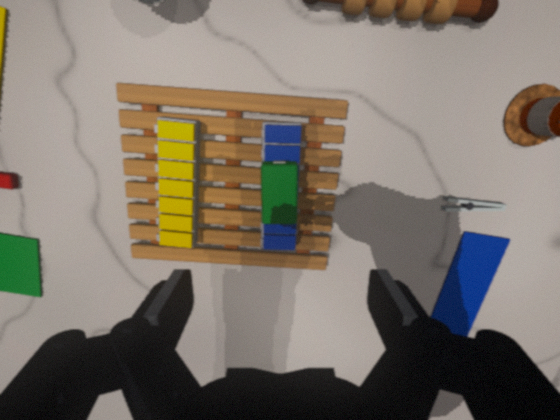

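The wrist view shows the bottle standing on the coaster at (540,117), the box at (280,193) and the yellow organizer, now free, at (177,183). Next I descend on the box, keeping the tips just above the organizer's top.

Request:
step_hand(
  motion=[
    [[0, 0, 20, 0, 0, 0], [0, 0, 40, 0, 0, 0], [0, 0, 40, 0, 0, 0], [0, 0, 30, 0, 0, 0], [0, 0, 11, 0, 0, 0], [0, 0, 0, 0, 0, 0], [0, 0, 0, 0, 0, 0]],
  ],
  aperture=70,
)

```text
time_s: 9.6
tool_pos: [539.6, -30.1, 52.4]
tool_rot: [0.999, 0.035, 0.001, 0.0]
force: [0.8, 0.3, 1.1]
opening: 70.3
finger_force: 0.0
```

Request:
step_hand(
  motion=[
    [[0, 0, 0, 0, 0, 0], [0, 0, 0, 0, 0, 0], [0, 0, 0, 0, 0, 0], [0, 0, 0, 0, 0, 0], [0, 0, 0, 0, 0, 0], [0, 0, 0, 0, 0, 0]],
  ],
  aperture=25,
)

```text
time_s: 10.2
tool_pos: [538.7, -29.6, 51.6]
tool_rot: [0.999, 0.036, 0.0, 0.0]
force: [-0.0, 0.6, 0.3]
opening: 24.7
finger_force: 0.0
```

```bash
python3 w.py w5 green:63:600
```

Run:
```python
from rig import manip;import cv2
p,d=manip.read_camera("side");cv2.imwrite("pics/s5.png",cv2.resize(p[130:270,210:390,::-1],(720,560),interpolation=2));print(manip.read_state()["opening"])
```

```text
green [249, 202, 67, 108, 6034] [542.4, -30.4, 64.3, 34.7, 4.1] depth [547.2, -30.0, 62.7]
25.212013473232943
```

View pics/s5.png

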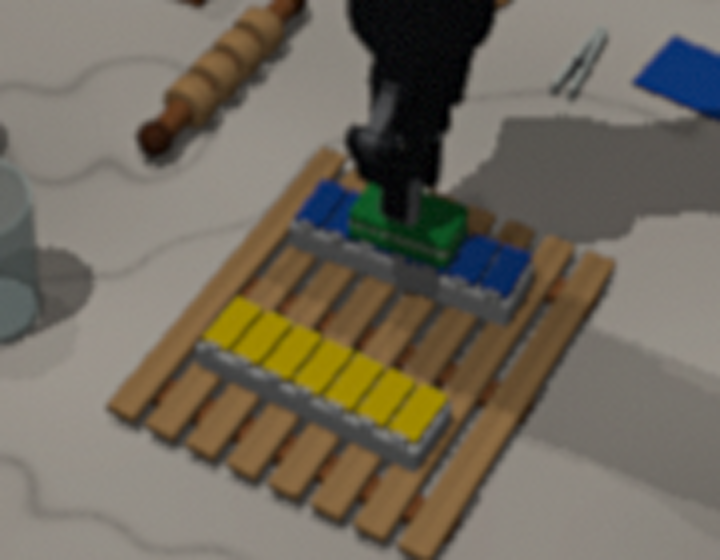

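View pics/w5.png

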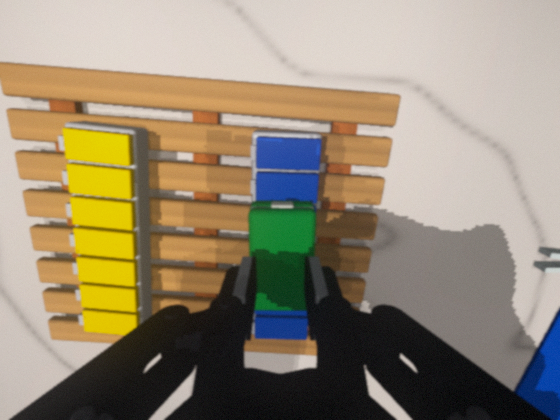

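The wrist view shows the fingers at (240,285) and (322,285) beside the box at (283,255), but the opening reads 25 with no force. I'll check where the tips really are from depth.

Run:
```python
from h import *
p,d,K,R,t=load("w5")
for r in range(240,300,6):
    o=[]
    for u in (228,236,242,246,250,256,283,300,306,310,314,318,324,332):
        z=d[r,u]; X=(np.linalg.inv(K)@[u,r,1]*z-t)@R; o.append((int(X[0]),int(X[1]),int(X[2])))
    print(r,o)
```

```text
240 [(528, 6, 13), (529, 0, 15), (529, -3, 14), (529, -6, 12), (551, -12, 62), (552, -16, 63), (553, -30, 63), (554, -39, 63), (554, -42, 63), (554, -44, 62), (553, -47, 61), (530, -58, 7), (531, -62, 8), (531, -67, 8)]
246 [(524, 6, 14), (525, 0, 15), (525, -3, 15), (526, -6, 15), (548, -13, 63), (548, -16, 62), (550, -30, 63), (550, -39, 62), (550, -42, 63), (550, -44, 62), (549, -47, 59), (528, -57, 13), (529, -61, 14), (529, -67, 14)]
252 [(520, 5, 16), (520, 0, 15), (521, -4, 16), (521, -6, 16), (544, -13, 62), (545, -16, 62), (546, -30, 62), (546, -40, 62), (547, -43, 62), (547, -45, 63), (524, -54, 14), (525, -57, 16), (524, -62, 14), (525, -67, 16)]
258 [(516, 5, 16), (516, 0, 15), (548, -10, 75), (548, -12, 75), (547, -14, 75), (541, -16, 63), (542, -31, 62), (619, -24, 212), (550, -41, 76), (550, -43, 75), (550, -45, 76), (550, -47, 75), (520, -62, 15), (520, -68, 15)]
264 [(501, 8, 0), (502, 1, 0), (547, -10, 81), (548, -12, 82), (548, -14, 81), (537, -16, 62), (539, -31, 63), (539, -40, 62), (549, -41, 81), (550, -43, 81), (550, -45, 81), (550, -47, 81), (515, -63, 15), (
[... 470 characters left out ...]
82 [(543, -5, 91), (548, -10, 97), (548, -12, 97), (548, -14, 98), (549, -16, 99), (526, -17, 62), (527, -32, 62), (529, -41, 63), (543, -41, 86), (550, -41, 97), (549, -43, 97), (550, -45, 97), (619, -24, 212), (546, -52, 90)]
288 [(542, -6, 95), (548, -11, 102), (547, -13, 101), (548, -15, 103), (546, -16, 98), (522, -17, 62), (523, -32, 62), (526, -41, 64), (539, -42, 86), (549, -41, 101), (550, -43, 102), (619, -24, 212), (551, -46, 103), (546, -52, 95)]
294 [(544, -7, 101), (548, -11, 107), (547, -13, 105), (547, -15, 105), (544, -16, 100), (518, -17, 61), (520, -32, 63), (520, -42, 62), (538, -41, 89), (547, -41, 102), (549, -42, 105), (550, -44, 106), (550, -46, 106), (547, -51, 101)]
```

Depth puts the fingertips at z ≈ 72 with the TCP at 51.6. They stand about 20 mm behind the TCP, not 8 mm ahead, so they closed above the box without touching it. I'll open, go down 26 mm and check the tips again before closing.

Request:
step_hand(
  motion=[
    [[0, 0, 0, 0, 0, 0], [0, 0, 0, 0, 0, 0], [0, 0, 0, 0, 0, 0], [0, 0, 10, 0, 0, 0], [0, 0, 10, 0, 0, 0], [0, 0, 6, 0, 0, 0], [0, 0, 0, 0, 0, 0], [0, 0, 0, 0, 0, 0]],
  ],
  aperture=60,
)

```text
time_s: 11.1
tool_pos: [538.4, -29.7, 25.1]
tool_rot: [0.999, 0.036, -0.0, 0.0]
force: [0.1, -0.1, -0.1]
opening: 60.1
finger_force: 0.0
```

Create tip.py:
```python
from w import *
p,d,K,R,t,s=cam(); P=np.indices(d.shape)[::-1].reshape(2,-1).T
X=(np.c_[P,np.ones(len(P))]@np.linalg.inv(K).T*d.reshape(-1,1)-t)@R
Rt=Ro.from_quat(s["tool_rot"]).as_matrix(); q=(X-s["tool_pos"])@Rt; q=q[d.reshape(-1)>0]
print(s["tool_pos"],s["opening"])
for sg in(-1,1):   # fingers: front faces in tool frame (x 8..13)
    k=(q[:,0]>7)&(q[:,0]<14)&(sg*q[:,1]>s["opening"]/2-3)&(sg*q[:,1]<s["opening"]/2+12)
    for a in(-30,-25,-20,-15,-10,-5,0,5,10): print(a,(k&(abs(q[:,2]-a)<2.5)).sum(),end='; ')
    print()
```

```bash
python3 tip.py
```

```text
[538.44948248 -29.65785805  25.09220375] 60.060902124869074
-30 84; -25 21; -20 0; -15 0; -10 0; -5 0; 0 0; 5 0; 10 269; 
-30 85; -25 19; -20 0; -15 0; -10 0; -5 0; 0 0; 5 0; 10 286;
```

Request:
step_hand(
  motion=[
    [[0, 0, 2, 0, 0, 0], [0, 0, 0, 0, 0, 0], [0, 0, 0, 0, 0, 0], [0, 0, 0, 0, 0, 0], [0, 0, 0, 0, 0, 0], [0, 0, 0, 0, 0, 0], [0, 0, 0, 0, 0, 0]],
  ],
  aperture=25,
)

```text
time_s: 11.85
tool_pos: [538.9, -29.6, 23.8]
tool_rot: [0.999, 0.036, 0.0, 0.0]
force: [0.1, -0.5, 4.5]
opening: 35.1
finger_force: 61.4
```

Request:
step_hand(
  motion=[
    [[0, 0, -20, 0, 0, 0], [0, 0, -40, 0, 0, 0], [0, 0, -10, 0, 0, 0], [0, 0, 0, 0, 0, 0], [-6.5, -20, 0, 0, 0, 0], [-12.9, -40, 0, 0, 0, 0], [-12.9, -40, 0, 0, 0, 0], [-12.9, -40, 0, 0, 0, 0], [-12.9, -40, 0, 0, 0, 0], [-12.9, -40, 0, 0, 0, 0]],
  ],
)

```text
time_s: 12.85
tool_pos: [450.4, 185.7, 92.0]
tool_rot: [0.999, 0.036, -0.001, 0.001]
force: [0.4, 0.4, -1.4]
opening: 34.8
finger_force: 61.0
```

Request:
step_hand(
  motion=[
    [[-12.9, -40, 0, 0, 0, 0], [-12.9, -40, 0, 0, 0, 0], [-11.9, -36.9, 0, 0, 0, 0], [0, 0, 0, 0, 0, 0.095], [0, 0, 0, 0, 0, 0.095], [0, 0, 0, 0, 0, 0], [0, 0, 0, 0, 0, 0], [0, 0, 0, 0, 0, 0]],
  ],
)

```text
time_s: 13.65
tool_pos: [406.1, 298.0, 92.9]
tool_rot: [0.998, -0.059, -0.0, 0.0]
force: [0.3, 0.1, 0.3]
opening: 35.0
finger_force: 61.0
```

```bash
python3 w.py w6 green:80:600
```

```text
green [241, 158, 80, 187, 13357] [395.6, 298.9, 129.6, 50.2, -6.8] depth [416.8, 297.2, 131.4]
```

View pics/w6.png

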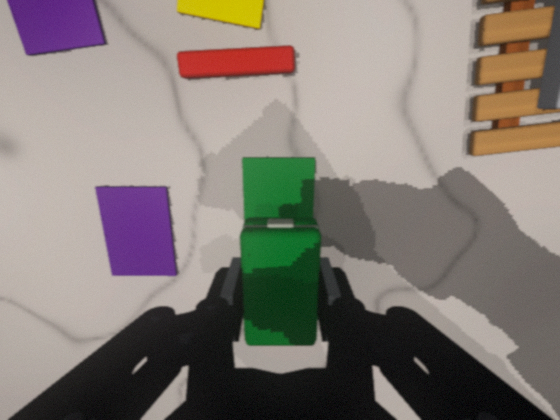

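The wrist view shows the box held level at (281,285), in line with the green mat behind it at (279,190). I'll measure its centre at its held height.

Run:
```python
from h import *
p,d,K,R,t=load("w6"); m=blob(p,'green',(0,0,560,420))
P=np.indices(d.shape)[::-1].reshape(2,-1).T; X=(np.c_[P,np.ones(len(P))]@np.linalg.inv(K).T*d.reshape(-1,1)-t)@R; Z=X[:,2].reshape(d.shape)
print(rect((m>0)&(Z>126)&(Z<137),131.5,K,R,t))
```

```text
[408.1 297.5  61.7  35.3  -6.8]
```

Request:
step_hand(
  motion=[
    [[-1, -0.8, 20, 0, 0, 0], [0, 0, 40, 0, 0, 0], [0, 0, 30, 0, 0, 0], [0, 0, 10, 0, 0, 0], [0, 0, 4, 0, 0, 0], [0, 0, 1, 0, 0, 0], [0, 0, 0, 0, 0, 0], [0, 0, 0, 0, 0, 0]],
  ],
)

```text
time_s: 14.5
tool_pos: [406.0, 300.1, -10.4]
tool_rot: [0.998, -0.059, 0.001, -0.001]
force: [-0.7, 0.1, -0.4]
opening: 34.7
finger_force: 61.0
```

Request:
step_hand(
  motion=[
    [[0, 0, 0, 0, 0, 0]],
  ],
)

```text
time_s: 14.6
tool_pos: [405.8, 300.0, -10.6]
tool_rot: [0.998, -0.059, 0.001, -0.001]
force: [-0.4, 0.0, -0.5]
opening: 35.1
finger_force: 61.0
```

Request:
step_hand(
  motion=[
    [[0, 1, 1, 0, 0, 0], [0, 0, 1, 0, 0, 0], [0, 0, 0, 0, 0, 0], [0, 0, 0, 0, 0, 0]],
  ],
)

```text
time_s: 15.0
tool_pos: [405.3, 298.5, -13.2]
tool_rot: [0.998, -0.059, 0.0, 0.0]
force: [0.2, -1.0, 4.8]
opening: 34.7
finger_force: 61.5
```

Request:
step_hand(
  motion=[
    [[0, 0, 0, 0, 0, 0], [0, 0, 0, 0, 0, 0], [0, 0, 0, 0, 0, 0], [0, 0, 0, 0, 0, 0]],
  ],
  aperture=70,
)

```text
time_s: 15.4
tool_pos: [405.2, 298.6, -13.7]
tool_rot: [0.998, -0.059, -0.0, 0.0]
force: [0.1, 0.4, -0.1]
opening: 70.1
finger_force: 0.0
```

Request:
step_hand(
  motion=[
    [[0, 0, -20, 0, 0, 0], [0, 0, -40, 0, 0, 0], [0, 0, -40, 0, 0, 0], [0, 0, -40, 0, 0, 0], [0, 0, -30, 0, 0, 0], [0, 0, 0, 0, 0, 0], [0, 0, 0, 0, 0, 0]],
  ],
)

```text
time_s: 16.1
tool_pos: [405.2, 298.8, 156.8]
tool_rot: [0.998, -0.059, 0.0, -0.0]
force: [-0.7, -0.0, -0.6]
opening: 70.3
finger_force: 0.0
```

```bash
python3 w.py w7 green:26:600
```

```text
green [251, 148, 58, 77, 4242] [412.5, 298.3, 76.3, 54.1, -6.8] depth [413.1, 298.3, 23.4]
```

View pics/w7.png

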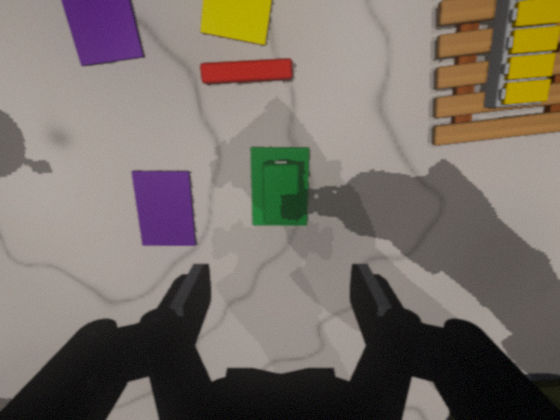

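The box sits inside the green mat at (280,186). Now I'll check that placing and get the yellow organizer's pose from the earlier clear view.

Create lay.py:
```python
from h import *
def cl(n,lo,hi,x0,x1,y0,y1):
    p,d,K,R,t=load(n)
    P=np.indices(d.shape)[::-1].reshape(2,-1).T; X=(np.c_[P,np.ones(len(P))]@np.linalg.inv(K).T*d.reshape(-1,1)-t)@R
    k=(X[:,2]>lo)&(X[:,2]<hi)&(X[:,0]>x0)&(X[:,0]<x1)&(X[:,1]>y0)&(X[:,1]<y1)
    m=k.reshape(d.shape).astype(np.uint8); m=cv2.morphologyEx(m,cv2.MORPH_OPEN,np.ones((3,3)))
    return rect(m,np.median(X[k,2]),K,R,t),np.median(X[k,2]).round(1)
```

Run:
```python
from lay import *
print(cl('w7',23,30,350,460,260,340)); p,d,K,R,t=load('w7')
print(rect(blob(p,'green',(240,140,320,235)),4,K,R,t))
for n in('w4','w5','top','w2'): print(n,cl(n,37,44,440,620,40,115),cl(n,37,44,440,620,-70,5))
```

```text
(array([405.5, 298.7,  60.2,  35.4,  -6.8]), np.float64(25.7))
[407.  299.1  82.1  58.2  -6.8]
w4 (array([533.3,  79.7, 135.1,  39.7,  -2.3]), np.float64(40.8)) (array([537. , -30.3, 135. ,  38.6,   2.1]), np.float64(40.7))
w5 (array([533.6,  78.9, 135.4,  40.1,  -2.4]), np.float64(40.8)) (array([537.3, -30.7, 135. ,  38.6,   2.3]), np.float64(40.7))
top (array([533.6,  77.9, 133.6,  36.5,  -1.3]), np.float64(40.7)) (array([537.8, -31.3, 134.3,  38.1,   2.5]), np.float64(40.7))
w2 (array([533.3,  80.3, 135. ,  38.8,  -2.1]), np.float64(40.7)) (array([537.1, -29.4, 134.6,  39.6,   2.2]), np.float64(40.6))
```

Request:
step_hand(
  motion=[
    [[0, 0, 0, 0, 0, -0.078], [12, 18, 0, 0, 0, 0], [25, 39, 0, 0, 0, 0], [25, 39, 0, 0, 0, 0], [25, 39, 0, 0, 0, 0], [25, 39, 0, 0, 0, 0], [25, 39, 0, 0, 0, 0], [0, 1.3, 0, 0, 0, 0], [0, 0, 0, 0, 0, 0], [0, 0, 0, 0, 0, 0]],
  ],
  aperture=62,
)

```text
time_s: 17.15
tool_pos: [532.0, 80.3, 155.3]
tool_rot: [1.0, -0.019, -0.002, -0.0]
force: [-0.0, 0.1, -0.5]
opening: 62.3
finger_force: 0.0
```

```bash
python3 w.py w8; python3 -c "
from lay import *
print(cl('w8',37,44,440,620,40,115),cl('w8',37,44,440,620,-70,5))"
```

```text
(array([533.2,  80.3, 134.4,  38.7,  -2.4]), np.float64(40.7)) (array([537.1, -29.5, 134.9,  39.7,   2.2]), np.float64(40.6))
```

Request:
step_hand(
  motion=[
    [[0, 0, 20, 0, 0, 0], [0, 0, 40, 0, 0, 0], [0, 0, 40, 0, 0, 0], [0, 0, 35, 0, 0, 0], [0, 0, 15, 0, 0, 0], [0, 0, 5, 0, 0, 0], [0, 0, 0, 0, 0, 0], [0, 0, 0, 0, 0, 0]],
  ],
)

```text
time_s: 18.0
tool_pos: [534.5, 79.3, 2.8]
tool_rot: [1.0, -0.02, 0.001, -0.0]
force: [-0.4, -0.3, -0.4]
opening: 61.9
finger_force: 0.0
```

```bash
python3 tip.py
```

```text
[534.45466287  79.3373225    2.83554185] 61.89807086512816
-30 85; -25 8; -20 0; -15 261; -10 74; -5 0; 0 0; 5 0; 10 0; 
-30 79; -25 11; -20 0; -15 265; -10 75; -5 0; 0 0; 5 0; 10 0; 
```

Request:
step_hand(
  motion=[
    [[0, 0, 0, 0, 0, 0], [0, 0, 0, 0, 0, 0], [0, 0, 0, 0, 0, 0], [0, 0, 0, 0, 0, 0], [0, 0, 0, 0, 0, 0]],
  ],
  aperture=25,
)

```text
time_s: 18.55
tool_pos: [534.2, 79.0, 2.8]
tool_rot: [1.0, -0.02, 0.001, -0.0]
force: [-1.1, 0.5, 6.3]
opening: 38.7
finger_force: 61.6
```

Request:
step_hand(
  motion=[
    [[0, 0, -20, 0, 0, 0], [0, 0, -30, 0, 0, 0], [0, 0, -10, 0, 0, 0], [0, 0, 0, 0, 0, 0], [7, -19, 0, 0, 0, 0], [14, -37.5, 0, 0, 0, 0], [14, -37.5, 0, 0, 0, 0], [14, -37.5, 0, 0, 0, 0], [14, -37.5, 0, 0, 0, 0], [14, -37.5, 0, 0, 0, 0]],
  ],
)

```text
time_s: 19.55
tool_pos: [618.1, 283.4, 59.8]
tool_rot: [1.0, -0.02, -0.001, 0.001]
force: [0.4, -0.8, -1.4]
opening: 38.8
finger_force: 60.6
```

Request:
step_hand(
  motion=[
    [[7.4, -19.1, 0, 0, 0, 0], [0, 0, 0, 0, 0, 0.085], [0, 0, 0, 0, 0, 0.085], [0, 0, 0, 0, 0, 0.083], [0, 0, 0, 0, 0, 0], [0, 0, 0, 0, 0, 0], [0, 0, 0, 0, 0, 0]],
  ],
)

```text
time_s: 20.25
tool_pos: [626.5, 300.7, 60.8]
tool_rot: [0.989, -0.146, -0.0, 0.0]
force: [-0.8, -0.1, -0.7]
opening: 38.5
finger_force: 60.6
```

```bash
python3 w.py w9
```

Run:
```python
from lay import *
print(cl('w9',95,110,500,750,230,370))
p,d,K,R,t=load('w9');print(rect(blob(p,'yellow',(0,0,560,420)),102,K,R,t))
```

```text
(array([636.1, 294.8, 116.1,  69. , -31.5]), np.float64(98.5))
[643.5 295.3 125.8  38.9 -17.8]
```

View pics/w9.png

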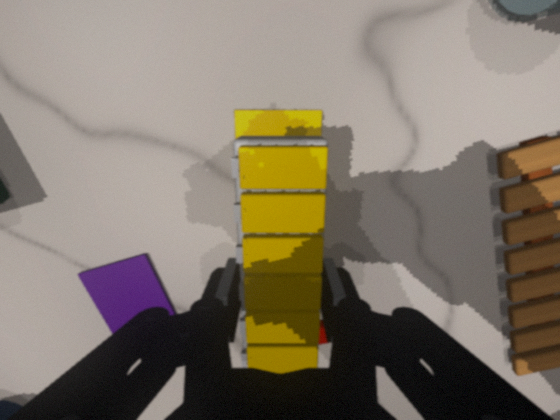

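The organizer is held level over the yellow mat, its far end at (283,143) and in line with the mat's end at (279,122). Now I lower it.

Request:
step_hand(
  motion=[
    [[0.8, 0, 20, 0, 0, 0], [0, 0, 30, 0, 0, 0], [0, 0, 12, 0, 0, 0], [0, 0, 5, 0, 0, 0], [0, 0, 2, 0, 0, 0], [0, 0, 1, 0, 0, 0], [0, 0, 0, 0, 0, 0], [0, 0, 0, 0, 0, 0], [0, 0, 0, 0, 0, 0]],
  ],
)

```text
time_s: 21.2
tool_pos: [628.1, 300.9, -7.8]
tool_rot: [0.989, -0.146, 0.0, -0.0]
force: [-0.4, 0.0, -1.0]
opening: 38.5
finger_force: 60.6
```

Request:
step_hand(
  motion=[
    [[0, 0, 1.3, 0, 0, 0], [0, 0, 0, 0, 0, 0], [0, 0, 0, 0, 0, 0], [0, 0, 0, 0, 0, 0]],
  ],
)

```text
time_s: 21.6
tool_pos: [628.1, 300.9, -9.1]
tool_rot: [0.989, -0.146, 0.0, -0.0]
force: [-0.4, 0.6, 6.0]
opening: 39.0
finger_force: 61.3
```

Request:
step_hand(
  motion=[
    [[0, 0, 0, 0, 0, 0], [0, 0, 0, 0, 0, 0], [0, 0, 0, 0, 0, 0], [0, 0, 0, 0, 0, 0]],
  ],
  aperture=62,
)

```text
time_s: 22.0
tool_pos: [627.5, 300.5, -10.1]
tool_rot: [0.989, -0.146, -0.0, 0.0]
force: [0.2, 0.1, -0.4]
opening: 62.0
finger_force: 0.0
```

Request:
step_hand(
  motion=[
    [[0, 0, -20, 0, 0, 0], [0, 0, -40, 0, 0, 0], [0, 0, -40, 0, 0, 0], [0, 0, -40, 0, 0, 0], [0, 0, -30, 0, 0, 0], [0, 0, 0, 0, 0, 0], [0, 0, 0, 0, 0, 0]],
  ],
)

```text
time_s: 22.7
tool_pos: [628.2, 300.9, 162.3]
tool_rot: [0.989, -0.146, 0.001, -0.001]
force: [-0.1, 0.2, -0.2]
opening: 61.8
finger_force: 0.0
```

```bash
python3 w.py w10
```

Run:
```python
from lay import *
print(cl('w10',23,33,500,750,230,370))
p,d,K,R,t=load('w10');print(rect(blob(p,'yellow',(0,0,560,420)),4,K,R,t),rect(blob(p,'yellow',(0,0,560,420)),29,K,R,t))
```

```text
(array([628. , 301.5, 135.4,  38.8, -16.9]), np.float64(28.7))
[627.4 301.7 159.1  60.1 -16.8] [633.5 299.8 146.6  55.3 -16.8]
```

View pics/w10.png

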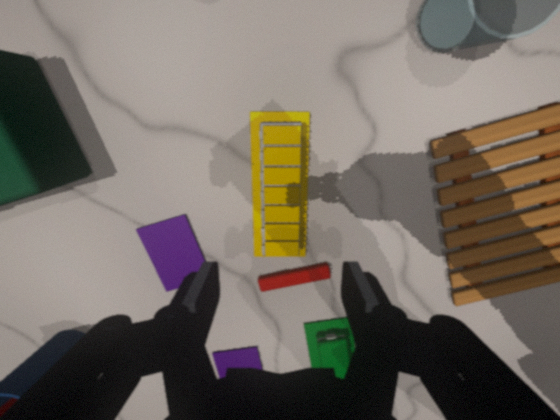

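The organizer lies centred on the yellow mat at (281,185), within 1 mm. Next is the blue one.

Request:
step_hand(
  motion=[
    [[0, 0, 0, 0, 0, -0.11], [0, 0, 0, 0, 0, -0.11], [0, 0, 0, 0, 0, -0.1116], [-6, 19, 0, 0, 0, 0], [-12, 38, 0, 0, 0, 0], [-12, 38, 0, 0, 0, 0], [-12, 38, 0, 0, 0, 0], [-12, 38, 0, 0, 0, 0], [-12, 38, 0, 0, 0, 0], [-12, 38, 0, 0, 0, 0]],
  ],
)

```text
time_s: 23.75
tool_pos: [557.4, 49.3, 159.1]
tool_rot: [1.0, 0.019, -0.001, 0.0]
force: [0.1, -0.4, -0.1]
opening: 62.4
finger_force: 0.0
```

Request:
step_hand(
  motion=[
    [[-12, 38, 0, 0, 0, 0], [-12, 38, 0, 0, 0, 0], [-1.7, 4, 0, 0, 0, 0], [0, 0, 0, 0, 0, 0], [0, 0, 0, 0, 0, 0], [0, 0, 0, 0, 0, 0]],
  ],
)

```text
time_s: 24.35
tool_pos: [536.7, -27.9, 159.9]
tool_rot: [1.0, 0.021, -0.0, -0.001]
force: [0.1, -0.4, 0.0]
opening: 61.9
finger_force: 0.0
```

```bash
python3 w.py w11; python3 -c "
from lay import *
print(cl('w11',37,44,440,620,-70,5))"
```

```text
(array([537.3, -30.3, 134.5,  38.9,   2.2]), np.float64(40.7))
```

Descend to z = 2.5 (157.5 down), shifting 2 mm in y.

Request:
step_hand(
  motion=[
    [[0.5, 2, 20, 0, 0, 0], [0, 0, 40, 0, 0, 0], [0, 0, 40, 0, 0, 0], [0, 0, 35, 0, 0, 0], [0, 0, 16, 0, 0, 0], [0, 0, 6.5, 0, 0, 0], [0, 0, 0, 0, 0, 0], [0, 0, 0, 0, 0, 0]],
  ],
)

```text
time_s: 25.2
tool_pos: [537.9, -31.7, 3.5]
tool_rot: [1.0, 0.019, 0.001, 0.0]
force: [0.7, 0.1, 0.3]
opening: 61.9
finger_force: 0.0
```

Request:
step_hand(
  motion=[
    [[0, 0, 0, 0, 0, 0], [0, 0, 0, 0, 0, 0], [0, 0, 0, 0, 0, 0], [0, 0, 0, 0, 0, 0], [0, 0, 0, 0, 0, 0]],
  ],
  aperture=25,
)

```text
time_s: 25.7
tool_pos: [538.0, -32.0, 4.1]
tool_rot: [1.0, 0.019, 0.001, 0.0]
force: [0.5, 0.1, 6.3]
opening: 38.4
finger_force: 61.7
```

Request:
step_hand(
  motion=[
    [[0, 0, -20, 0, 0, 0], [0, 0, -30, 0, 0, 0], [0, 0, -10, 0, 0, 0], [0, 0, 0, 0, 0, 0], [-10, 18, 0, 0, 0, 0], [-20.5, 36.7, 0, 0, 0, 0], [-20.5, 36.7, 0, 0, 0, 0], [-20.5, 36.7, 0, 0, 0, 0], [-20.5, 36.7, 0, 0, 0, 0], [-20.5, 36.7, 0, 0, 0, 0]],
  ],
)

```text
time_s: 26.7
tool_pos: [430.9, -238.6, 61.7]
tool_rot: [1.0, 0.019, -0.001, -0.0]
force: [0.3, -0.5, -0.9]
opening: 38.9
finger_force: 60.8
```

Request:
step_hand(
  motion=[
    [[-20.5, 36.7, 0, 0, 0, 0], [-4.9, 8.7, 0, 0, 0, 0], [0, 0, 0, 0, 0, 0.0715], [0, 0, 0, 0, 0, 0.0715], [0, 0, 0, 0, 0, 0], [0, 0, 0, 0, 0, 0], [0, 0, 0, 0, 0, 0]],
  ],
)

```text
time_s: 27.4
tool_pos: [408.6, -283.5, 62.4]
tool_rot: [0.999, -0.052, -0.0, -0.0]
force: [-0.6, 0.6, -1.0]
opening: 38.8
finger_force: 60.8
```

```bash
python3 w.py w12
```

```text
(no output)
```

View pics/w12.png

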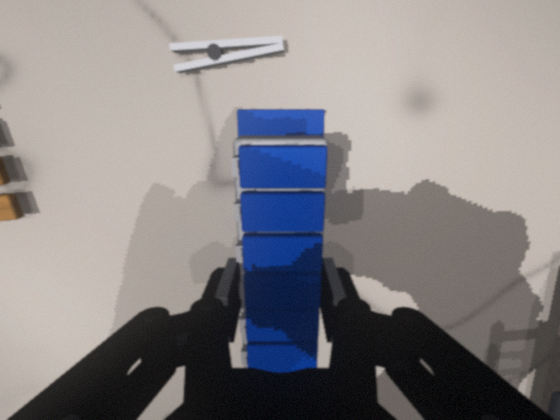

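The blue organizer is held level in line with the blue mat, its far end at (282,143) and the mat's end at (281,120). Lower it.

Request:
step_hand(
  motion=[
    [[0.5, 0, 20, 0, 0, 0], [0, 0, 30, 0, 0, 0], [0, 0, 12, 0, 0, 0], [0, 0, 5, 0, 0, 0], [0, 0, 2, 0, 0, 0], [0, 0, 0.5, 0, 0, 0], [0, 0, 0, 0, 0, 0], [0, 0, 0, 0, 0, 0], [0, 0, 0, 0, 0, 0]],
  ],
)

```text
time_s: 28.35
tool_pos: [409.4, -284.2, -6.3]
tool_rot: [0.999, -0.052, 0.0, 0.0]
force: [-0.3, -0.7, -0.4]
opening: 38.7
finger_force: 60.8
```

Request:
step_hand(
  motion=[
    [[0, 0, 1, 0, 0, 0], [0, 0, 0, 0, 0, 0], [0, 0, 0, 0, 0, 0], [0, 0, 0, 0, 0, 0]],
  ],
)

```text
time_s: 28.75
tool_pos: [409.1, -284.1, -7.8]
tool_rot: [0.999, -0.052, 0.0, 0.0]
force: [-0.5, 0.4, -0.4]
opening: 38.4
finger_force: 60.8
```

Request:
step_hand(
  motion=[
    [[0, 0, 0.8, 0, 0, 0], [0, 0, 0, 0, 0, 0], [0, 0, 0, 0, 0, 0]],
  ],
)

```text
time_s: 29.05
tool_pos: [409.1, -284.1, -7.9]
tool_rot: [0.999, -0.052, 0.0, 0.0]
force: [-0.6, 0.6, 7.7]
opening: 38.6
finger_force: 61.8
```

Request:
step_hand(
  motion=[
    [[0, 0, 0, 0, 0, 0], [0, 0, 0, 0, 0, 0], [0, 0, 0, 0, 0, 0], [0, 0, 0, 0, 0, 0]],
  ],
  aperture=62,
)

```text
time_s: 29.45
tool_pos: [409.1, -284.0, -8.7]
tool_rot: [0.999, -0.052, -0.0, -0.0]
force: [-0.8, 0.3, 0.3]
opening: 61.8
finger_force: 0.0
```

Request:
step_hand(
  motion=[
    [[0, 0, -20, 0, 0, 0], [0, 0, -40, 0, 0, 0], [0, 0, -40, 0, 0, 0], [0, 0, -40, 0, 0, 0], [0, 0, -40, 0, 0, 0], [0, 0, 0, 0, 0, 0], [0, 0, 0, 0, 0, 0]],
  ],
)

```text
time_s: 30.15
tool_pos: [409.3, -284.3, 172.0]
tool_rot: [0.999, -0.053, 0.001, 0.0]
force: [-0.3, -0.1, 0.0]
opening: 61.7
finger_force: 0.0
```

```bash
python3 w.py w13
```

Run:
```python
from rig import manip
from lay import *
print(cl('w13',23,33,300,520,-340,-230)); p,d,K,R,t=load('w13'); print(rect(blob(p,'blue',(0,0,560,420)),4,K,R,t))
for n in("top","side"):
    p,d=manip.read_camera(n); c=manip.camera_params(n); np.savez(f"{n}e0.npz",p=p,d=d,**c); cv2.imwrite(f"pics/{n}e.png",p[:,:,::-1])
print('bottle',cl('tope',68,80,580,680,-350,-250),cl('sidee',68,80,580,680,-350,-250),'org',cl('tope',23,33,530,730,240,360),'box',cl('tope',22,30,340,470,250,350))
```

```text
(array([ 408.7, -283.1,  135. ,   38.9,   -6. ]), np.float64(28.6))
[ 409.  -283.9  157.6   58.7   -5.8]
bottle (array([ 631.1, -304.5,   36.7,   35.6,   -3.6]), np.float64(73.4)) (array([ 632.6, -301.1,   35.9,   32.2,   29.2]), np.float64(72.7)) org (array([626.7, 299.5, 137.4,  40.7, -16.5]), np.float64(28.4)) box (array([406. , 297.2,  60.6,  35.9,  -4.4]), np.float64(25.7))
```

View pics/tope.png

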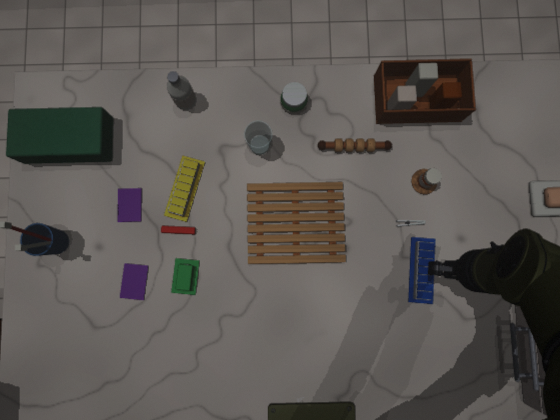

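View pics/sidee.png

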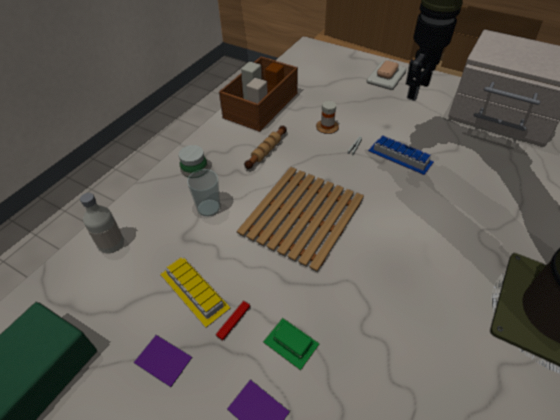

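Both views show all four things in place, with the bottle upright on the coaster (top: 430,178; side: 328,115) and the tumbler unmoved at (259,140). The offsets from the centres of their places are about 1–2 mm. I'm handing in.

```bash
python3 -c "
from rig import manip;print(manip.close_job())"
```

```text
the job is handed in; nothing more can be done
None
```

The job is handed in after about 30 s of robot time: both organizers, the pocket box and the bottle are upright on their own places, within about 2 mm of centre, and the tumbler is untouched.

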